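Show which bin the customer's fitting comes from

ROBOT

A 7-joint arm with a two-finger parallel gripper is mounted at the origin on the work surface. World frame = base frame: x ahead of the robot, y to its left, z up, the work surface at z = 0. Lengths are in m, angles in degrees, forces in N, time in s.
With the tool pointing down it reaches from about 0.35 to 0.9 m from the base axis. Payload 7.2 kg.
Tool frame: the origin (TCP) lies midway between the tips of the shut fingers; the grasp point (between the pads) lies 19 mm behind it; z points along the fingers, y is the direction in which the jaws open and shut (so a half turn about z gives the same grasp; the last joint's range is limited). The gripper opens to 88 mm and grips with 3 to 60 N. Pads are 20 mm wide; open, the fingers measure 115 mm over their backs; the gripper's body (75 mm by 178 mm) begins 61 mm behind the grasp point.
Start: joints at [61.18, 23.554, -0.728, 91.456, 0.321, 64.991, -4.71], TCP at [0.263, -0.567, 0.223] pointing down, gripper open.
Joint ranges: [-169.25, 169.25], [-16.82, 113.86], [-84.01, 82.57], [7.8, 145.47], [-59.2, 239.2], [7.22, 106.19], [-163.78, 163.78]. Speed limits (degrees/s): [136.94, 136.94, 172.46, 172.46, 180, 180, 180].

INTERFACE

Orientations are given as a 3x3 rotation matrix whose columns are the frame's x, y, z axes.
In Python, from rig import arm gives the robot as it stands.
- The arm moves only by the shell command python3 -m inch 'ROWS' [OPENING] [FORCE]. ROWS is JSON, a list of rows, each a list of 2 entries, a list of its own where there are three numbers: the shift along the tool's x, y, z in units of 40 mm (1.0 is 40 mm), then the turn, a rotation vector about the tool's x, y, z in units of 6 degrees (1.0 is 6 degrees). In form: [[[tx, ty, tz], [wx, wy, wz]], ...]. A call has 1 to 20 rows; each row is the pose to reach, as a shift and turn from the pose commanded when the call began, along the tool's axes at that moment; what a row does not reach only later rows make up. A row lasts 1/10 s, in which the tool goes at most 50 mm and 8.59 degrees, less where a joint would pass 70% of its speed; a pose out of reach is approached as far as the arm can. A call with a gripper value outside its range is refused whole. OPENING is the opening, from 0 (shut) to 1 (fully open), set as the call begins (- or left out, the last holds). The fingers move at their own pace and stop on an object; FORCE is the grip in N (left out, the last holds). Time passes only in rows, so rows that repeat a pose let the fingers close. It gives the time, the measured TCP pose, the force and the opening at its end, in the units of the state.
- arm.get_obs(): the state, without advancing time (a new reading comes with each control period).
- arm.camera(name): name is "side" or "top" or "wrist"; returns a dict with "image" (480x640x3 uint8, red, green, blue), "camera_matrix" (3x3 intrinsics, pixels), "k1" (the pictures are not rectified: a ray, as slopes to the right and down, at radius r is drawn at 1 + k1 r^2 times it, then the intrinsics apply), "eye" and "orientation" of the camera in the world; the wrist camera has in their place "mount" (4x4, takes a point from camera to tool coordinates, whose origin is the TCP and whose axes are the flange's). Camera axes: x right, y up, looking along -z (the intrinsics and any distortion apply to the point x, -y, -z); pixel columns grow to the right and rows downward; lengths in m; the calibration is good to about 2 mm. A picture is of the moment at which its call begins: read the wrist's pose just before it. There is no depth.
- arm.close_job(): hands the job in, once; it reports no verdict.
The state is a dict: "t": time; "q": joint angles; "joint_vel": joint speeds; "effort": joint torques, N m; "ee_pos": TCP position; "tool_rot": TCP orientation; "force": force on the tool from outside, world axes, zero at the start; "torque": the same for the moment, N m; "finger_gap": finger opening in m.
Only numpy, scipy, OpenCV 4.12 (cv2) and the standard library are available. Lean on these libraries where they do the work, as an engineer would, in place of code of your own. Each camera call takes 0.05 s, during which the arm holds its last target. There are 200 camera calls.

TASK

A customer at the hardware counter has laid one brass fitting on the grey felt pad. Press the button of the counter bell to call the storekeeper, then point at that fitting from a few centimetres straight above it and stay there for two seconds, and then point in the same way at the middle of the stock bin that holds fittings of the same kind, and finish there, still pointing. Point without touching: do not touch, move or pick up any fitting, any bin or the other loose things on the counter.

Things in the scene. Friction and masses are not known exactly. Their poses are not given: they have to be found in the camera images.
- knob: One loose brass fitting: a round mushroom-shaped cupboard knob, 32 mm across, 29 mm tall, standing on its foot. It lies either on the felt pad or alone elsewhere on the counter. Origin on its underside, at the centre of its outline; z up.
- pull: One loose brass fitting: a U-shaped (bow) drawer pull of 9 mm round bar lying flat, 81 mm x 35 mm, 9 mm high. It lies either on the felt pad or alone elsewhere on the counter. Origin on its underside, at the centre of its outline; z up.
- hinge: One loose brass fitting: an opened flat butt hinge, 64 x 52 mm, 8 mm high at the barrel across its middle. It lies either on the felt pad or alone elsewhere on the counter. Origin on its underside, at the centre of its outline; z up.
- brace: One loose brass fitting: a flat L-shaped corner brace, arms 62 mm long and 18 mm wide, 5 mm thick. It lies either on the felt pad or alone elsewhere on the counter. Origin on its underside, on the L's bisector, 21 mm in from the outer edge of each arm; z up.
- bin_knob: Fixed square wooden stock bin, 102 x 102 mm outside, 36 mm tall, 5 mm walls, black-lined, open on top, holding two to four brass round mushroom-shaped knobs that reach no more than 5 mm above its rim. One of four equal bins side by side in a row (114 mm pitch, in any order) on a board. Origin at the centre of its underside, which is 12 mm above the counter, so its rim is 48 mm above the counter; z up.
- bin_pull: Fixed square wooden stock bin, 102 x 102 mm outside, 36 mm tall, 5 mm walls, black-lined, open on top, holding two to four brass U-shaped drawer pulls that reach no more than 5 mm above its rim. One of four equal bins side by side in a row (114 mm pitch, in any order) on a board. Origin at the centre of its underside, which is 12 mm above the counter, so its rim is 48 mm above the counter; z up.
- bin_hinge: Fixed square wooden stock bin, 102 x 102 mm outside, 36 mm tall, 5 mm walls, black-lined, open on top, holding two to four brass flat butt hinges that reach no more than 5 mm above its rim. One of four equal bins side by side in a row (114 mm pitch, in any order) on a board. Origin at the centre of its underside, which is 12 mm above the counter, so its rim is 48 mm above the counter; z up.
- bin_brace: Fixed square wooden stock bin, 102 x 102 mm outside, 36 mm tall, 5 mm walls, black-lined, open on top, holding two to four brass flat L-shaped corner braces that reach no more than 5 mm above its rim. One of four equal bins side by side in a row (114 mm pitch, in any order) on a board. Origin at the centre of its underside, which is 12 mm above the counter, so its rim is 48 mm above the counter; z up.
- rack: Fixed wooden board, 125 x 470 mm, 12 mm thick, that carries the four bins, with a 30 mm high strip along the far side. Origin at the centre of its underside on the counter; y runs along the row of bins.
- pad: Thin square grey felt pad, 110 x 110 mm, 1 mm thick, fixed on the counter; exactly one of the four fittings lies on it (within 25 mm of its centre). Origin at its centre.
- bell: Fixed counter bell: wooden foot 80 mm across with a steel dome, 39 mm high at the crown, and a push button standing up from its crown. Origin at the centre of its underside on the counter.
- bell_top (a point): Centre of the top of the bell's round steel push button, 18 mm across, 53 mm above the counter when up.
- bell_button (a joint): How far the bell's button is down, m: 0 up, 0.006 fully down. It is sprung (about 1 N to start, 5 N fully down), comes back up by itself, and rings when pressed beyond 0.004.
- tin: Loose paint tin, 84 mm across, 96 mm tall, upright; a bystander. Origin on its underside.
- mug: Loose white mug, 80 mm across, 90 mm tall, with a handle; a bystander. Origin on its underside.
- screwdriver: Loose screwdriver, 200 mm long, lying on the counter; a bystander. Origin on its underside.
- notebook: Loose closed notebook, 110 x 150 mm, 14 mm thick; a bystander. Origin on its underside.
Things that resemble listed ones, but are neither listed nor needed, are in the scene too. Leave any green or orange look-alike of the bell alone.

How it is judged:
By the outcome, as a careful person would: the job done as asked, in the order asked, and still so for the second after the job is handed in, with the robot touching nothing.
It also fails if it takes over 48 s, if anything falls off the work surface, if the arm or the gripper's body presses on something with over 40 N, if the wrist force passes 120 N, or if a joint passes its speed limit or range.

## Working session

There is one attempt and no reset: what is moved stays moved. The work goes in short steps, Python scripts to look and compute and a shell command to move; the robot and the scene stay as the last step left them, time stands still between calls to the robot, and variables do not carry over. Pictures are saved under pics/ and viewed, about 8 in all and at most 12, crops included, and the job is handed in when it is done.

```bash
mkdir -p pics; ls; cat > h.py <<'E'
import numpy as np, cv2
from rig import arm
def px2w(c,u,v,z):
    K=np.array(c["camera_matrix"]);k=c["k1"]
    p=np.array([(u-K[0,2])/K[0,0],(v-K[1,2])/K[1,1]]);s=p.copy()
    for _ in range(30): s=p/(1+k*(s@s))
    d=np.array(c["orientation"])@np.array([s[0],-s[1],-1.]);e=np.array(c["eye"])
    return e+d*(z-e[2])/d[2]
def shift(target):
    o=arm.get_obs();R=np.array(o["tool_rot"])
    return R.T@(np.array(target)-np.array(o["ee_pos"]))/0.04
E
python3 - <<'E'
from h import *
import pickle
o=arm.get_obs();print(o)
for n in("top","side"):
    c=arm.camera(n);pickle.dump(c,open(n+".pkl","wb"))
    cv2.imwrite(f"pics/{n}.png",c["image"][:,:,::-1]);print(n,c["eye"],c["orientation"],c["camera_matrix"],c["k1"])
E
```

```text
pics
{'t': 0.0, 'q': array([61.1799336 , 23.5993985 , -0.72876181, 91.50311808,  0.31850524,
       64.9908431 , -4.71099711]), 'joint_vel': array([-0.04944008, -0.01054731, -0.06501857,  0.07956693,  0.08893221,
       -0.05083613,  0.0070585 ]), 'effort': array([ 4.24455757e-04, -5.87963068e+01,  6.41750526e-01, -2.91070640e+01,
       -5.38851251e-02,  1.84630608e-02,  9.15730288e-05]), 'ee_pos': array([ 0.26303613, -0.56639778,  0.22182241]), 'tool_rot': array([[ 9.06955755e-01,  4.21225254e-01, -7.37396668e-04],
       [ 4.21225893e-01, -9.06954656e-01,  1.41401386e-03],
       [-7.31669950e-05, -1.59305857e-03, -9.99998728e-01]]), 'force': array([0.29014202, 1.00504999, 0.38823977]), 'torque': array([ 0.03032038, -0.01836939,  0.01002195]), 'finger_gap': 0.08782444170462937}
top [0.2651007  0.03567779 1.29291423] [[ 0.00842145  0.98977188 -0.14241036]
 [-0.99995665  0.00890129  0.00273267]
 [ 0.00397236  0.14238117  0.98980393]] [[436.37995373   0.         318.7696431 ]
 [  0.         436.37995373 236.65492682]
 [  0.           0.           1.        ]] 0.004547516623737666
side [ 0.35850093 -1.11078851  0.84174089] [[ 0.99643938  0.04762697 -0.06957176]
 [-0.08429684  0.54698852 -0.83288511]
 [-0.00161284  0.8357842   0.5490557 ]] [[567.0998996    0.         317.67609904]
 [  0.         567.0998996  242.93003694]
 [  0.           0.           1.        ]] -0.0036378127070181153
```

View pics/top.png

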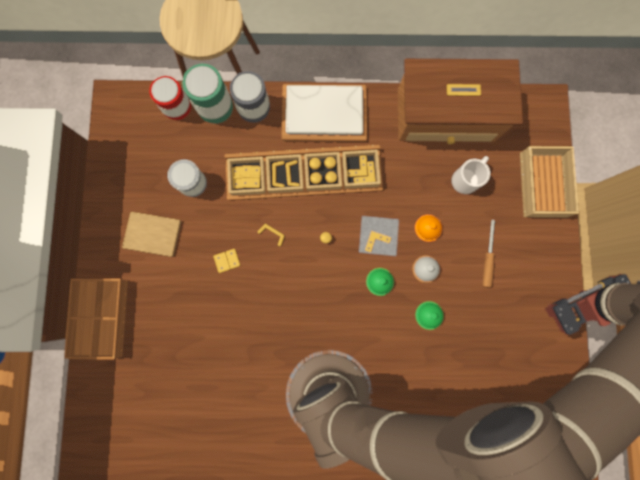

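View pics/side.png

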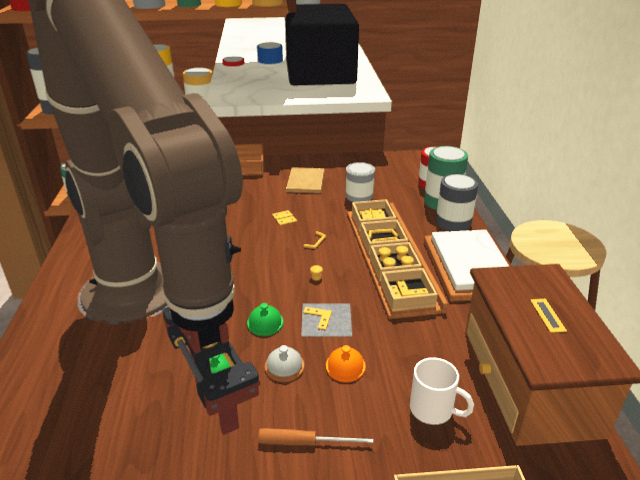

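The top view shows an L-brace on the pad (378,238), and the bin with braces is the right-hand one (362,169). The steel bell is at (426,268), between the orange and green look-alikes. I'll zoom in on these three to get precise pixels.

```bash
python3 - <<'E'
from h import *
import pickle
t=pickle.load(open("top.pkl","rb"));s=pickle.load(open("side.pkl","rb"))
a=cv2.resize(t["image"][145:290,335:455],None,fx=4,fy=4,interpolation=cv2.INTER_CUBIC)
b=cv2.resize(s["image"][260:390,250:450],None,fx=4,fy=4,interpolation=cv2.INTER_CUBIC)[:, :]
b=cv2.resize(s["image"][330:390,250:330],(320,240),interpolation=cv2.INTER_CUBIC)
im=np.zeros((580,800,3),np.uint8);im[:,:480]=a;im[:240,480:]=b
cv2.imwrite("pics/crop.png",im[:,:,::-1])
hsv=cv2.cvtColor(t["image"],cv2.COLOR_RGB2HSV)
# brace on pad: brass mask
m=cv2.inRange(hsv,(12,90,120),(35,255,255));m2=np.zeros_like(m);m2[222:256,362:397]=m[222:256,362:397]
n,l,st,ce=cv2.connectedComponentsWithStats(m2);print(st,ce)
i=1+np.argmax(st[1:,4]);v,u=np.nonzero(l==i)
P=np.array([px2w(t,x,y,.005)[:2] for x,y in zip(u,v)]);print("brace centroid",P.mean(0),P.min(0),P.max(0))
box=cv2.boxPoints(cv2.minAreaRect((P*1000).astype(np.float32)));print("minrect",box)
for q in [(378,236)]:print("pad",px2w(t,*q,0.001))
E
```

```text
[[     0      0    640    480 306952]
 [   365    231     26     21    238]
 [   362    254      7      2      8]
 [   370    255      1      1      1]
 [   372    255      1      1      1]] [[319.45488545 239.49935169]
 [375.73109244 239.68907563]
 [364.75       254.875     ]
 [370.         255.        ]
 [372.         255.        ]]
brace centroid [ 0.44281849 -0.13771549] [ 0.40866471 -0.18036105] [ 0.46893363 -0.10552541]
minrect [[ 391.27002  -163.05438 ]
 [ 451.25952  -183.26569 ]
 [ 471.34174  -123.659424]
 [ 411.35223  -103.44812 ]]
pad [ 0.45455249 -0.14514587  0.001     ]
```

View pics/crop.png

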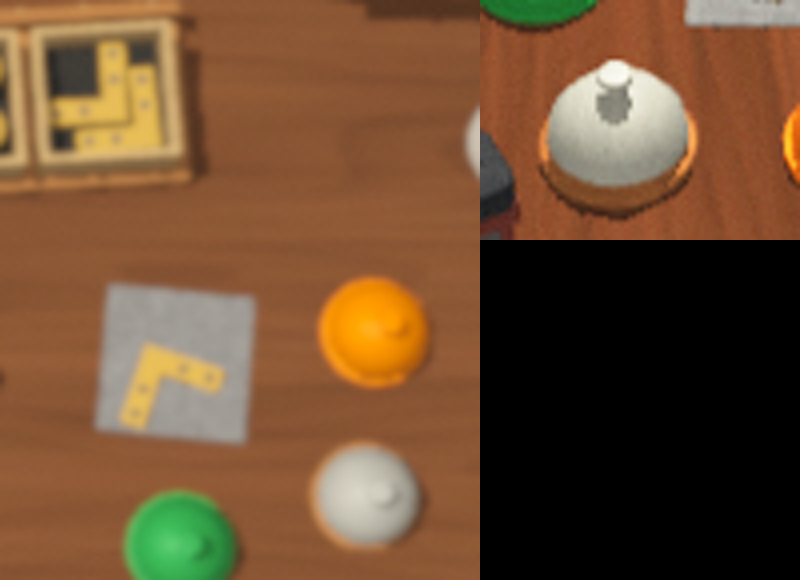

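```bash
python3 - <<'E'
from h import *
import pickle
t=pickle.load(open("top.pkl","rb"));s=pickle.load(open("side.pkl","rb"))
f=lambda x,y:(335+(x+.5)/4-.5,145+(y+.5)/4-.5)
print("button top",px2w(t,*f(386,491),.053),"side",px2w(s,283.3,347,.053))
print("foot",px2w(t,*f(366,497),.012))
C=np.array([px2w(t,*f(*q),.048) for q in[(30,25),(178,18),(188,172),(40,180)]]);print(C,C.mean(0))
# steel dome masks, silhouettes
o=arm.get_obs();R=np.array(o["tool_rot"])
b=(px2w(t,*f(386,491),.053)+px2w(s,283.3,347,.053))/2;print(b)
for n,p in(("bell above",[*b[:2],.13]),("bell at .075",[*b[:2],.075]),("brace",[.446,-.135,.045]),("bin",[*C.mean(0)[:2],.085])):print(n,p,shift(p))
E
```

```text
button top [ 0.35811026 -0.28800041  0.053     ] side [ 0.35897336 -0.28246541  0.053     ]
foot [ 0.3566491  -0.28389023  0.012     ]
[[ 0.70188536 -0.03486785  0.048     ]
 [ 0.70834359 -0.14472026  0.048     ]
 [ 0.59104452 -0.1507488   0.048     ]
 [ 0.58401723 -0.04229212  0.048     ]] [ 0.64632267 -0.09315726  0.048     ]
[ 0.35854181 -0.28523291  0.053     ]
bell above [np.float64(0.35854180940590114), np.float64(-0.2852329091624701), 0.13] [ 5.12723259 -5.36738648  2.30456579]
bell at .075 [np.float64(0.35854180940590114), np.float64(-0.2852329091624701), 0.075] [ 5.12738584 -5.36541594  3.67956437]
brace [0.446, -0.135, 0.045] [ 8.69255745 -7.84968337  4.43272803]
bin [np.float64(0.6463226748019026), np.float64(-0.0931572585593682), 0.085] [13.67516262 -6.69028779  3.43051008]
```

```bash
python3 -m inch '[[[0.2,-0.2,0],[0,0,0]],[[0.6,-0.6,0.1],[0,0,0]],[[1.2,-1.2,0.3],[0,0,0]],[[1.8,-1.9,0.5],[0,0,0]],[[2.4,-2.5,0.7],[0,0,0]],[[3.0,-3.1,0.9],[0,0,0]],[[3.6,-3.7,1.2],[0,0,0]],[[4.2,-4.3,1.5],[0,0,0]],[[4.7,-4.8,1.8],[0,0,0]],[[5.0,-5.2,2.0],[0,0,0]],[[5.12,-5.36,2.1],[0,0,0]],[[5.12,-5.36,2.1],[0,0,0]],[[5.12,-5.36,2.1],[0,0,0]],[[5.12,-5.36,2.1],[0,0,0]]]' 0
cat >> h.py <<'E'
def wrist(name=None):
    o=arm.get_obs();c=dict(arm.camera("wrist"));M=np.array(c["mount"]);R=np.array(o["tool_rot"])
    c["eye"]=np.array(o["ee_pos"])+R@M[:3,3];c["orientation"]=R@M[:3,:3]
    if name: cv2.imwrite(f"pics/{name}.png",c["image"][:,:,::-1])
    return c
def proj(c,p):
    K=np.array(c["camera_matrix"]);d=np.array(c["orientation"]).T@(np.array(p)-c["eye"])
    s=np.array([d[0],-d[1]])/-d[2];s=s*(1+c["k1"]*(s@s));return K[:2,:2]@s+K[:2,2]
E
python3 - <<'E'
from h import *
import pickle
c=wrist("w1");pickle.dump(c,open("w1.pkl","wb"))
print(c["mount"],[proj(c,p) for p in([.3575,-.2845,.053],[.446,-.135,.006],[.6463,-.0932,.048])])
E
```

```text
t: 1.5
ee_pos: [0.3586, -0.2874, 0.1391]
tool_rot: [[0.908, 0.42, 0.001], [0.42, -0.908, -0.001], [0.0, 0.001, -1.0]]
force: [-0.1, -0.1, 0.1]
finger_gap: 0.0006
[[-1.31521485e-04  9.54502886e-01  2.98201650e-01  8.26722974e-02]
 [ 9.99999929e-01  2.30466223e-04 -2.96642216e-04  4.01116298e-04]
 [-3.51871259e-04  2.98201590e-01 -9.54502849e-01 -1.62606678e-01]
 [ 0.00000000e+00  0.00000000e+00  0.00000000e+00  1.00000000e+00]] [array([312.69075293, 250.12577089]), array([166.93408121,  27.63572228]), array([ 180.03089317, -553.27752831])]
```

View pics/w1.png

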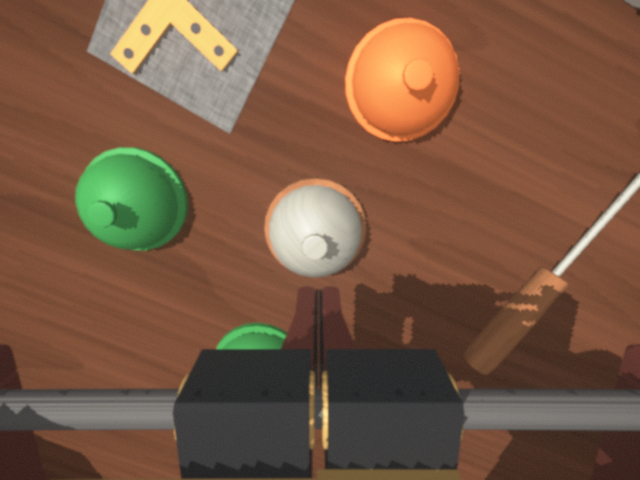

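The wrist view shows the steel button at (314,246), with its predicted position at (313,250). The brace on the pad is at (170,25).

```bash
python3 - <<'E'
from h import *
import pickle
c=pickle.load(open("w1.pkl","rb"))
b=px2w(c,314,246,.053);print(b)
print("corner tip region",px2w(c,168,8,.006))
p=[*((2*b[:2]+np.array([.3575,-.2845]))/3),.06];print(p,shift(p))
E
```

```text
[ 0.36052595 -0.2840842   0.053     ]
corner tip region [ 0.45744404 -0.13203742  0.006     ]
[np.float64(0.3595173022515379), np.float64(-0.28422279694138614), 0.06] [ 0.05421747 -0.06154558  1.97524843]
```

```bash
python3 -m inch '[[[0.06,-0.06,0.4],[0,0,0]],[[0.06,-0.06,0.9],[0,0,0]],[[0.06,-0.06,1.4],[0,0,0]],[[0.06,-0.06,1.8],[0,0,0]],[[0.06,-0.06,2.0],[0,0,0]],[[0.06,-0.06,2.1],[0,0,0]],[[0.06,-0.06,2.18],[0,0,0]],[[0.06,-0.06,2.24],[0,0,0]],[[0.06,-0.06,2.28],[0,0,0]],[[0.06,-0.06,2.28],[0,0,0]],[[0.06,-0.06,2.28],[0,0,0]]]'
```

```text
t: 2.65
ee_pos: [0.3599, -0.2834, 0.0478]
tool_rot: [[0.907, 0.421, 0.0], [0.421, -0.907, -0.001], [0.0, 0.001, -1.0]]
force: [-2.9, -1.3, 4.0]
finger_gap: 0.0007
```

```bash
python3 -m inch '[[[0,0,0.02],[0,0,0]],[[0,0,0.03],[0,0,0]],[[0,0,0.03],[0,0,0]],[[0,0,0.03],[0,0,0]]]'
python3 - <<'E'
from h import *
o=arm.get_obs();print(o["force"],o["ee_pos"])
c=arm.camera("side");cv2.imwrite("pics/s2.png",cv2.resize(c["image"][270:400,200:360],None,fx=4,fy=4)[:,:,::-1])
E
```

```text
t: 3.05
ee_pos: [0.3599, -0.2834, 0.0471]
tool_rot: [[0.907, 0.421, 0.0], [0.421, -0.907, -0.001], [-0.0, 0.001, -1.0]]
force: [-5.1, -0.6, 14.6]
finger_gap: -0.0
[-5.0625914  -0.59851819 14.57623093] [ 0.35988889 -0.28337139  0.04712417]
```

View pics/s2.png

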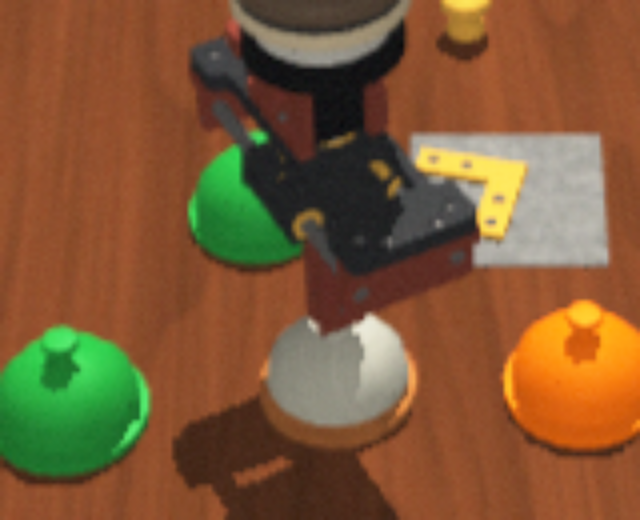

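Bell fully pressed: the force jumped to 14.6 N at the bottom stop. Next I lift and move over the pad.

```bash
python3 -m inch '[[[0,0,-0.2],[0,0,0]],[[0,0,-0.7],[0,0,0]],[[0,0,-1.3],[0,0,0]],[[0.2,-0.2,-1.8],[0,0,0]],[[0.7,-0.5,-2.0],[0,0,0]],[[1.3,-0.9,-2.0],[0,0,0]],[[1.9,-1.3,-2.0],[0,0,0]],[[2.5,-1.7,-2.0],[0,0,0]],[[3.0,-2.1,-2.0],[0,0,0]],[[3.35,-2.35,-2.0],[0,0,0]],[[3.5,-2.46,-2.0],[0,0,0]],[[3.5,-2.46,-2.0],[0,0,0]],[[3.5,-2.46,-2.0],[0,0,0]]]'
python3 - <<'E'
from h import *
import pickle
c=wrist("w2");pickle.dump(c,open("w2.pkl","wb"))
hsv=cv2.cvtColor(c["image"],cv2.COLOR_RGB2HSV)
m=cv2.inRange(hsv,(15,110,120),(35,255,255))
n,l,st,ce=cv2.connectedComponentsWithStats(m)
e=proj(c,[.446,-.135,.006]);print("pred",e)
for i in range(1,n):
    if st[i,4]>150:
        v,u=np.nonzero(l==i);P=np.array([px2w(c,x,y,.006)[:2] for x,y in zip(u,v)])*1000
        print(st[i],ce[i],P.mean(0),cv2.boxPoints(cv2.minAreaRect(P.astype(np.float32))).tolist())
E
```

```text
t: 4.4
ee_pos: [0.445, -0.1354, 0.1262]
tool_rot: [[0.907, 0.421, -0.0], [0.421, -0.907, -0.0], [-0.0, 0.0, -1.0]]
force: [-0.5, 0.0, -0.0]
finger_gap: 0.0004
pred [317.54126763 234.83875988]
[  91  124   57   49 2072] [118.24517375 147.44449807] [444.99718903  19.52740921] [[420.7953796386719, 14.378040313720703], [454.8451232910156, -4.202971458435059], [470.8402404785156, 25.108169555664062], [436.7904968261719, 43.68918228149414]]
[ 265  198  112   71 2956] [320.22733424 235.19857916] [ 446.4522598  -137.02482488] [[394.9054870605469, -162.94322204589844], [453.5232238769531, -182.6509552001953], [473.3168640136719, -123.77775573730469], [414.6991271972656, -104.07002258300781]]
[506 260  41  33 937] [525.03415155 276.55709712] [ 483.35508387 -296.4095151 ] [[469.7265930175781, -281.9364013671875], [474.1873474121094, -315.4573974609375], [498.7586975097656, -312.1876220703125], [494.2979431152344, -278.6666259765625]]
[309 375   6  72 250] [311.492 413.556] [ 294.51805827 -199.28489283] [[261.5928649902344, -211.88812255859375], [263.4823303222656, -215.99569702148438], [331.9421081542969, -184.5040283203125], [330.0526428222656, -180.39645385742188]]
[321 374   8  75 385] [324.60519481 412.92987013] [ 299.99040182 -209.49499324] [[264.08843994140625, -222.67764282226562], [266.7235107421875, -228.36312866210938], [338.049560546875, -195.30575561523438], [335.41448974609375, -189.62026977539062]]
```

View pics/w2.png

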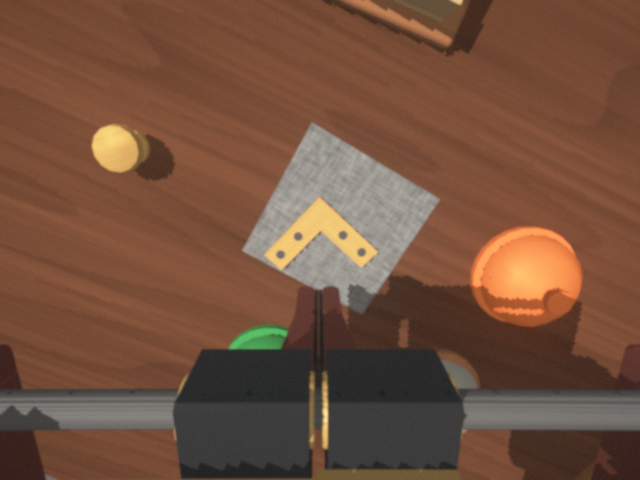

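The brace is at about (0.447, -0.137) in both views. I'll descend to about 36 mm above it and hold.

```bash
python3 -m inch '[[[0.05,0.05,0.2],[0,0,0]],[[0.05,0.05,0.6],[0,0,0]],[[0.05,0.05,1.1],[0,0,0]],[[0.05,0.05,1.6],[0,0,0]],[[0.05,0.05,1.95],[0,0,0]],[[0.05,0.05,2.1],[0,0,0]],[[0.05,0.05,2.1],[0,0,0]],[[0.05,0.05,2.1],[0,0,0]],[[0.05,0.05,2.1],[0,0,0]],[[0.05,0.05,2.1],[0,0,0]],[[0.05,0.05,2.1],[0,0,0]],[[0.05,0.05,2.1],[0,0,0]],[[0.05,0.05,2.1],[0,0,0]],[[0.05,0.05,2.1],[0,0,0]],[[0.05,0.05,2.1],[0,0,0]],[[0.05,0.05,2.1],[0,0,0]]]'
python3 -m inch '[[[0,0,0],[0,0,0]],[[0,0,0],[0,0,0]],[[0,0,0],[0,0,0]],[[0,0,0],[0,0,0]],[[0,0,0],[0,0,0]],[[0,0,0],[0,0,0]],[[0,0,0],[0,0,0]],[[0,0,0],[0,0,0]],[[0,0,0],[0,0,0]],[[0,0,0],[0,0,0]],[[0,0,0],[0,0,0]],[[0,0,0],[0,0,0]],[[0,0,0],[0,0,0]],[[0,0,0],[0,0,0]],[[0,0,0],[0,0,0]],[[0,0,0],[0,0,0]],[[0,0,0],[0,0,0]],[[0,0,0],[0,0,0]]]'
python3 - <<'E'
from h import *
print(shift([.648,-.0932,.13]))
E
```

```text
t: 6.05
ee_pos: [0.4481, -0.1357, 0.0422]
tool_rot: [[0.907, 0.421, 0.0], [0.421, -0.907, -0.0], [-0.0, 0.0, -1.0]]
force: [0.2, 0.9, 0.6]
finger_gap: 0.0004
t: 7.85
ee_pos: [0.448, -0.1357, 0.0423]
tool_rot: [[0.907, 0.421, 0.0], [0.421, -0.907, -0.0], [0.0, 0.0, -1.0]]
force: [0.8, -0.2, -0.2]
finger_gap: 0.0001
[ 4.98157193  1.14172792 -2.19320203]
```

```bash
python3 -m inch '[[[0,0,-0.3],[0,0,0]],[[0,0,-0.9],[0,0,0]],[[0,0,-1.6],[0,0,0]],[[0.2,0,-2.2],[0,0,0]],[[0.7,0.1,-2.5],[0,0,0]],[[1.3,0.3,-2.5],[0,0,0]],[[2.0,0.5,-2.5],[0,0,0]],[[2.7,0.6,-2.5],[0,0,0]],[[3.4,0.8,-2.5],[0,0,0]],[[4.1,0.9,-2.5],[0,0,0]],[[4.6,1.05,-2.5],[0,0,0]],[[4.9,1.12,-2.5],[0,0,0]],[[4.98,1.14,-2.5],[0,0,0]],[[4.98,1.14,-2.5],[0,0,0]],[[4.98,1.14,-2.5],[0,0,0]]]'
python3 - <<'E'
from h import *
import pickle
c=wrist("w3");pickle.dump(c,open("w3.pkl","wb"));print(proj(c,[.648,-.0932,.048]))
E
```

```text
t: 9.35
ee_pos: [0.6472, -0.0935, 0.1426]
tool_rot: [[0.907, 0.421, -0.0], [0.421, -0.907, -0.0], [-0.0, 0.0, -1.0]]
force: [-0.6, 0.3, 0.2]
finger_gap: 0.0004
[317.45827748 245.36363706]
```

View pics/w3.png

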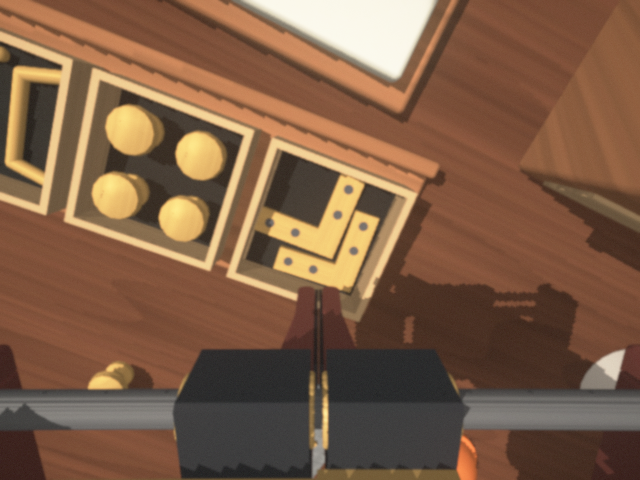

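The wrist view confirms that this bin holds braces. The rim's outer corners are at (272,138), (416,190), (361,320) and (229,275).

```bash
python3 - <<'E'
from h import *
import pickle
c=pickle.load(open("w3.pkl","rb"))
C=np.array([px2w(c,*q,.048) for q in[(272,138),(416,190),(361,320),(229,275)]]);print(C[:,:2],np.linalg.norm(C-np.roll(C,1,0),axis=1),C.mean(0))
print(shift([*C.mean(0)[:2],.086]))
E
```

```text
[[ 0.70110512 -0.0365843 ]
 [ 0.71060232 -0.13638998]
 [ 0.60901157 -0.14673165]
 [ 0.60144937 -0.04540913]] [0.10004572 0.10025652 0.10211577 0.10160433] [ 0.6555421  -0.09127877  0.048     ]
[0.21384844 0.03526573 1.41489358]
```

```bash
python3 -m inch '[[[0.1,0.02,0.1],[0,0,0]],[[0.21,0.04,0.4],[0,0,0]],[[0.21,0.04,0.8],[0,0,0]],[[0.21,0.04,1.15],[0,0,0]],[[0.21,0.04,1.35],[0,0,0]],[[0.21,0.04,1.4],[0,0,0]],[[0.21,0.04,1.4],[0,0,0]],[[0.21,0.04,1.4],[0,0,0]],[[0.21,0.04,1.4],[0,0,0]],[[0.21,0.04,1.4],[0,0,0]],[[0.21,0.04,1.4],[0,0,0]],[[0.21,0.04,1.4],[0,0,0]],[[0.21,0.04,1.4],[0,0,0]],[[0.21,0.04,1.4],[0,0,0]],[[0.21,0.04,1.4],[0,0,0]],[[0.21,0.04,1.4],[0,0,0]],[[0.21,0.04,1.4],[0,0,0]],[[0.21,0.04,1.4],[0,0,0]]]'
python3 - <<'E'
from h import *
t=arm.camera("side");cv2.imwrite("pics/end.png",t["image"][:,:,::-1])
E
```

```text
t: 11.2
ee_pos: [0.6562, -0.0911, 0.0862]
tool_rot: [[0.907, 0.421, -0.0], [0.421, -0.907, 0.0], [-0.0, -0.0, -1.0]]
force: [-0.1, 0.4, 0.3]
finger_gap: 0.0004
```

View pics/end.png

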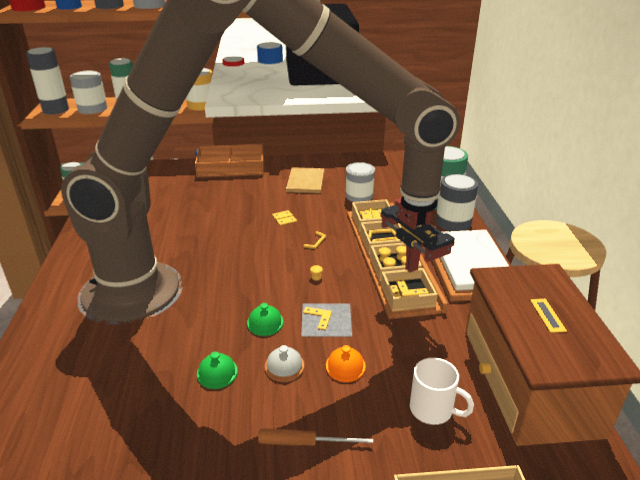

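The fingertips are above the brace bin at (412,270), the bell's button is back up, and nothing has been moved. Handing in.

```bash
python3 -c "
from rig import arm
print(arm.close_job())"
```

```text
the job is handed in; nothing more can be done
None
```

The job is done and handed in at about 11 s, well inside the 48 s limit; no verdict was reported.

- **Bell:** I pressed the steel bell's button to its stop. The tool was at z = 0.047 m and the force rose to 14.6 N. The button was back up in the last picture. I had no direct reading that it rang.
- **Fitting on the pad:** It was the L-shaped corner brace. I pointed at it with the fingers shut, about 36 mm above its top, and held for about 2.8 s.
- **Bin:** I finished over the middle of the brace bin, at the right-hand end of the row as seen from the robot. The tip was at (0.656, -0.091, 0.086), about 38 mm above the rim.

**Last checks:** Contact force was about zero, and the side view showed every fitting and loose item in its original place.

**Disagreements:** The top view placed the bin's middle about 9 mm nearer the robot than the wrist view. I used the wrist view, because its rim sides measured 100–102 mm against the stated 102 mm. For the bell button, the top, side and wrist views differed by 2–6 mm.

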